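Clear the vial decapper's bed and pull its jaw cassette

ROBOT

A 7-joint arm with a two-finger parallel gripper is mounted at the origin on a cart in front of the work surface, level with it; the furniture and walls round the work are solid. World frame = base frame: x ahead of the robot, y to its left, z up, the work surface at z = 0. Lengths are in m, angles in rad, forces in N, time in s.
With the tool pointing down it reaches from about 0.4 to 0.875 m from the base axis. Payload 19.3 kg.
Tool frame: the origin (TCP) lies at the very end of the fingers, on their centre line; the grasp point (between the pads) lies 19 mm behind it; z points along the fingers, y is the direction in which the jaws open and shut (so a half turn about z gives the same grasp; the last joint's range is limited). The gripper opens to 85 mm and grips with 20 to 120 N. Pads are 22 mm wide; open, the fingers measure 114 mm over their backs; the gripper's body (76 mm by 85 mm) begins 54 mm behind the grasp point. The pads swing forward as they close: fully open they stand 13 mm farther back than shut.
Start: joints at [-1.321, 0.521, -0.036, 1.599, 0.021, 1.021, -0.113], TCP at [0.197, 0.593, 0.231] pointing down, gripper open.
Joint ranges: [-2.91, 2.91], [-0.3, 2.13], [-1.5, 1.42], [0.17, 2.43], [-1.26, 4.41], [0.16, 1.93], [-2.52, 2.52]. Speed limits (rad/s): [1.89, 1.89, 2.39, 2.39, 3.01, 3.01, 3.01].

INTERFACE

Orientations are given as [roll, pitch, yaw] about the fixed x, y, z axes, in that order (R = Rz(yaw) Ry(pitch) Rx(roll)).
In Python, from workcell import bot, vision, job_done gives the robot as it stands.
- The arm moves only by the tool arm_command, never from a script. Its arguments are lists of equal length, an entry for each row: "gripper": the finger opening in cm, from 0 to 8.54; "slide": the shift along the tool's x, y, z in cm, a list of three; "turn": the turn, a rotation vector about the tool's x, y, z in degrees, a list of three. A call has 1 to 5 rows; each row is the pose to reach, as a shift and turn from the pose commanded when the call began, along the tool's axes at that moment; what a row does not reach only later rows make up. A row lasts 1/8 s, in which the tool goes at most 62.5 mm and 10.7 degrees, less where a joint would pass 70% of its speed; a pose out of reach is approached as far as the arm can. A call with a gripper value outside its range is refused whole. The fingers move at their own pace and stop on an object; "force" is the grip in N (left out, the last holds). Time passes only in rows, so rows that repeat a pose let the fingers close. It gives the time, the measured TCP pose, the force and the opening at its end, in the units of the state.
- bot.observe(): the state, without advancing time (a new reading comes with each control period).
- vision.grab_frame(name): name is "scene" or "top"; returns the picture (384x512x3 uint8, blue, green, red); there is no depth.
- vision.camera_model(name): a dict with "mtx" (3x3 intrinsics, pixels), "T" (4x4, takes a point from camera to world coordinates). Camera axes: x right, y down, z forward; pixel columns grow to the right and rows downward; lengths in m; the calibration is good to about 2 mm. A picture is of the moment at which its call begins. camera_model takes no time and is no camera call.
- job_done(): hands the job in, once; it reports no verdict.
The state is a dict: "clock": time; "qpos": joint angles; "qd": joint speeds; "joint_efforts": joint torques, N m; "position": TCP position; "tool_rot": TCP orientation; "force": force on the tool from outside, world axes, zero at the start; "moment": the same for the moment, N m; "grip_width": finger opening in m.
Only numpy, scipy, OpenCV 4.12 (cv2) and the standard library are available. Lean on these libraries where they do the work, as an engineer would, in place of code of your own. Each camera call takes 0.05 s, during which the arm holds its last target. There are 200 camera calls.

TASK

The jaw cassette of the vial decapper has to come out, and no torn-off cap may drop into its open socket: first sweep all four caps off the steel bed into the waste trough at the machine's side with the bench brush (touch the caps with nothing but the brush), and put the brush down on the counter, off the machine. Then pinch the cassette's two orange side catches fully together, lift it straight up out of its socket without forcing it, and finish holding it still and upright by the pinched catches, about a hand's breadth (10 cm) above where it sat. Leave the pots, the tape roll and the vials standing where they are.

Things in the scene. Friction and masses are not known exactly. Their poses are not given: they have to be found in the camera images.
- decapper: Vial decapper: fixed white bench machine. Origin on the counter; x to its back, y to its left, z up. Steel bed at z = 60 mm, over x -64 to 64, y -80 to 150, with rims 8 mm wide, 7 mm high along its front and back. Its right edge (y = -80) is open to the waste trough. Socket at x = 0, y = 90. Behind: housing 64 mm high from x = 68; drive tower x 92 to 165, y -78 to 105, 177 mm high with its handle.
- socket (a point): Centre of the socket's mouth in the bed, 60 mm above the counter; axes as the machine's. Opening 65 (x) by 59 mm (y). At its sides y = +-29.5 mm the bed forms a 12 mm thick ledge under which the cassette's catches hook.
- bed_edge (a point): Middle of the bed's open right edge, at bed height, 60 mm above the counter; axes as the machine's. What passes it (-y) falls into the trough.
- trough (a point): Centre of the waste trough's floor, 11 mm above the counter. The trough is 128 (machine x) by 70 mm (machine y), open at the top, 49 mm deep below the bed; its outer wall is 6 mm thick, its top 78 mm above the counter.
- cassette: Black jaw cassette with a steel jaw ring on top, 240 to 280 g, upright in the socket with 1.5 mm play. Origin: on its axis, at bed height while seated; axes then as the machine's. Reaches 36 mm below the origin, 37 mm above. Middle block 40 (x) by 25 mm (y); flanges 8 mm thick lie on the bed, x +-20 to +-44, 44 mm wide in y. Hooked fast until both catches are pressed in.
- pinch (a point): Point on the cassette's axis midway between its two orange catch pads, 20 mm above the cassette's origin: pinch here, fingers closing along the cassette's y. Pads 28 mm wide (x), from 3 to 37 mm above the bed; 64 mm over both outer faces when out, 48 mm when fully pinched.
- catch_left (a joint): Spring catch on the cassette's +y side: 0 = out, hooked under the bed; grows as its orange pad is pressed towards the cassette's middle; 0.008 m = stop. Its hook lets go at 3.5 mm (5 mm at most if the cassette sits off centre). The spring pushes 2 N at 0 and 8 N at the stop: a grip of 15 to 30 N holds both catches at their stops and carries the cassette.
- catch_right (a joint): The same catch on the cassette's -y side: 0 = out, grows as its pad is pressed towards the cassette's middle, 0.008 m = stop.
- cap_0: Torn-off vial cap, aluminium with a blue plastic top: disc 20 mm in diameter, 9 mm high, 12 g. Origin: centre of its underside. Starts flat on the bed between the cassette and the trough, anywhere within machine x +-42 and y -66 to -4 mm.
- cap_1: Torn-off vial cap, aluminium with a red plastic top: disc 20 mm in diameter, 9 mm high, 12 g. Origin: centre of its underside. Starts flat on the bed between the cassette and the trough, anywhere within machine x +-42 and y -66 to -4 mm.
- cap_2: Torn-off vial cap, aluminium with a green plastic top: disc 20 mm in diameter, 9 mm high, 12 g. Origin: centre of its underside. Starts flat on the bed between the cassette and the trough, anywhere within machine x +-42 and y -66 to -4 mm.
- cap_3: Torn-off vial cap, aluminium with a yellow plastic top: disc 20 mm in diameter, 9 mm high, 12 g. Origin: centre of its underside. Starts flat on the bed between the cassette and the trough, anywhere within machine x +-42 and y -66 to -4 mm.
- brush: Bench brush standing on its stiff black bristles on the counter left of the machine, 100 to 170 g. Origin: centre of the bristles' underside; x along its length, z up; the same either way round. Bristles 108 (x) by 26 mm (y), 30 mm high, act as rigid; wooden back 116 by 32 mm, z 28 to 42 mm; on it a wooden grip rib 72 (x) by 20 mm (y), z 42 to 76 mm.
- brush_grip (a point): Middle of the brush's grip rib, 62 mm above the bristles' underside: pinch across the brush's y (20 mm).
- sample_pot_b: Specimen pot with a yellow lid, 49 mm wide, 50 mm high; bystander. Origin at its underside.
- sample_pot_c: Specimen pot with a red lid, 49 mm wide, 50 mm high; bystander. Origin at its underside.
- tape_roll: Roll of tan tape lying flat, 100 mm wide, 25 mm high; bystander. Origin at its underside.
- vial_p7: Clear injection vial 39 mm wide, 89 mm high, waiting right of the machine; bystander. Origin at its underside.
- vial_c2: Brown injection vial 38 mm wide, 91 mm high, waiting right of the machine; bystander. Origin at its underside.
- vial_c0: Clear injection vial 28 mm wide, 75 mm high, waiting right of the machine; bystander. Origin at its underside.
Mind the look-alikes: they are no part of the job. Leave any pink look-alike of the cassette alone.

How it is judged:
On the way, in this order (a step that is already met when the one before it is completed fails the run):
1. all four caps lie in the waste trough, the cassette still seated (z of each of cap_0, cap_1, cap_2, cap_3 in the frame of decapper below 0.045 m and y of cap_0 in the frame of decapper between -0.152 and -0.08 m and x of cap_0 in the frame of decapper between -0.066 and 0.066 m and y of cap_1 in the frame of decapper between -0.152 and -0.08 m and x of cap_1 in the frame of decapper between -0.066 and 0.066 m and y of cap_2 in the frame of decapper between -0.152 and -0.08 m and x of cap_2 in the frame of decapper between -0.066 and 0.066 m and y of cap_3 in the frame of decapper between -0.152 and -0.08 m and x of cap_3 in the frame of decapper between -0.066 and 0.066 m and z of cassette in the frame of decapper below 0.068 m), for 0.2 s.
2. the brush stands or lies on the counter, let go (height (world z) of brush below 0.045 m and contact force between brush and decapper below 0.05 N and contact force between the fingers and brush below 0.05 N and linear speed of brush below 0.03 m/s), for 0.2 s.
3. both catches are pinched in (value of joint each of catch_left, catch_right above 0.004 m), for 0.1 s.
At the end, for the whole second after the job is handed in: All caps in the trough; brush let go, at rest on the counter (underside under 45 mm up), off the machine; cassette held by the fingers (over 2 N), both catches in over 4 mm, its origin 70 mm or more above the bed, within 0.3 rad of upright, under 0.03 m/s, clear of the machine (all of step 2 and all of step 3 and z of each of cap_0, cap_1, cap_2, cap_3 in the frame of decapper below 0.045 m and y of cap_0 in the frame of decapper between -0.152 and -0.08 m and x of cap_0 in the frame of decapper between -0.066 and 0.066 m and y of cap_1 in the frame of decapper between -0.152 and -0.08 m and x of cap_1 in the frame of decapper between -0.066 and 0.066 m and y of cap_2 in the frame of decapper between -0.152 and -0.08 m and x of cap_2 in the frame of decapper between -0.066 and 0.066 m and y of cap_3 in the frame of decapper between -0.152 and -0.08 m and x of cap_3 in the frame of decapper between -0.066 and 0.066 m and z of cassette in the frame of decapper above 0.13 m and angle between cassette's own z axis and vertical below 0.3 rad and linear speed of cassette below 0.03 m/s and contact force between the fingers and cassette above 2 N and contact force between cassette and decapper below 0.05 N); the arm keeps its last pose, push and grip.
It fails at once if the robot itself touches a cap (contact force between any of the fingers, the arm and cap_0 above 0.3 N or contact force between any of the fingers, the arm and cap_1 above 0.3 N or contact force between any of the fingers, the arm and cap_2 above 0.3 N or contact force between any of the fingers, the arm and cap_3 above 0.3 N).
It fails at once if the cassette comes out while a cap is not in the trough (z of cassette in the frame of decapper above 0.075 m and not ((z of cap_0 in the frame of decapper below 0.045 m and y of cap_0 in the frame of decapper between -0.152 and -0.08 m and x of cap_0 in the frame of decapper between -0.066 and 0.066 m) and (z of cap_1 in the frame of decapper below 0.045 m and y of cap_1 in the frame of decapper between -0.152 and -0.08 m and x of cap_1 in the frame of decapper between -0.066 and 0.066 m) and (z of cap_2 in the frame of decapper below 0.045 m and y of cap_2 in the frame of decapper between -0.152 and -0.08 m and x of cap_2 in the frame of decapper between -0.066 and 0.066 m) and (z of cap_3 in the frame of decapper below 0.045 m and y of cap_3 in the frame of decapper between -0.152 and -0.08 m and x of cap_3 in the frame of decapper between -0.066 and 0.066 m))).
It fails at once if the cassette is forced against the machine (over 50 N) (contact force between cassette and decapper above 50 N).
It fails at once if a pot, the tape roll or a vial is moved over 30 mm (distance of any of sample_pot_b, sample_pot_c, tape_roll, vial_p7, vial_c2, vial_c0 from where it was at the start of the episode above 0.03 m).
It also fails if it takes over 64 s, if anything falls off the work surface, if the arm or the gripper's body presses on something with over 40 N, if the wrist force passes 120 N, or if a joint passes its speed limit or range.

## Working session

There is one attempt and no reset: what is moved stays moved. The work goes in short steps, Python scripts to look and compute and a tool call to move; the robot and the scene stay as the last step left them, time stands still between calls to the robot, and variables do not carry over. Pictures are saved under pics/ and viewed, about 8 in all and at most 12, crops included, and the job is handed in when it is done.

Besides the shell and the picture viewer there is one more tool, called after ">>>" as name(argument=value, ...) on one line, values as JSON. arm_command: Moves the arm, as the interface text tells. Its arguments: {"type":"object","properties":{"gripper":{"type":"array","items":{"type":"number"}},"slide":{"type":"array","items":{"type":"array","items":{"type":"number"}}},"turn":{"type":"array","items":{"type":"array","items":{"type":"number"}}},"force":{"type":"number"}},"required":["gripper","slide","turn"]}

```bash
mkdir -p pics; python3 - <<'E'
from workcell import bot, vision
import cv2,numpy as np
for n in("scene","top"):
    f=vision.grab_frame(n); cv2.imwrite(f"pics/{n}0.png",cv2.resize(f,(800,600),interpolation=cv2.INTER_CUBIC)); cv2.imwrite(f"pics/raw_{n}0.png",f)
    m=vision.camera_model(n); print(n,np.round(m["mtx"],1).tolist(),np.round(m["T"],3).tolist())
s=bot.observe();print(s)
E
```

```text
scene [[425.9, 0.0, 250.7], [0.0, 425.9, 181.4], [0.0, 0.0, 1.0]] [[0.869, -0.357, 0.343, 0.008], [-0.495, -0.65, 0.576, -0.697], [0.017, -0.671, -0.742, 1.098], [0.0, 0.0, 0.0, 1.0]]
top [[349.4, 0.0, 255.4], [0.0, 349.4, 197.3], [0.0, 0.0, 1.0]] [[0.021, -0.996, 0.088, 0.381], [-1.0, -0.02, 0.01, 0.067], [-0.008, -0.088, -0.996, 1.343], [0.0, 0.0, 0.0, 1.0]]
{'clock': 0.1, 'qpos': array([-1.32120137,  0.52193798, -0.03632171,  1.59991499,  0.02120319,
        1.0211039 , -0.11279663]), 'qd': array([-0.00081517, -0.00148904, -0.00071314, -0.00278956,  0.00142791,
        0.00068144,  0.00100687]), 'joint_efforts': array([ 2.81474611e-03, -9.28482127e+01,  1.98365159e+00, -3.70527577e+01,
        1.81362242e-02,  5.43539660e-03,  4.14413148e-05]), 'position': array([0.1964279 , 0.59303106, 0.23080649]), 'tool_rot': array([-3.14061623e+00,  7.31976409e-05,  2.82178618e+00]), 'force': array([-0.74800168, -0.31003708,  0.20729503]), 'moment': array([-0.06119422, -0.02165252,  0.00144179]), 'grip_width': 0.08520150628882725}
```

View pics/scene0.png

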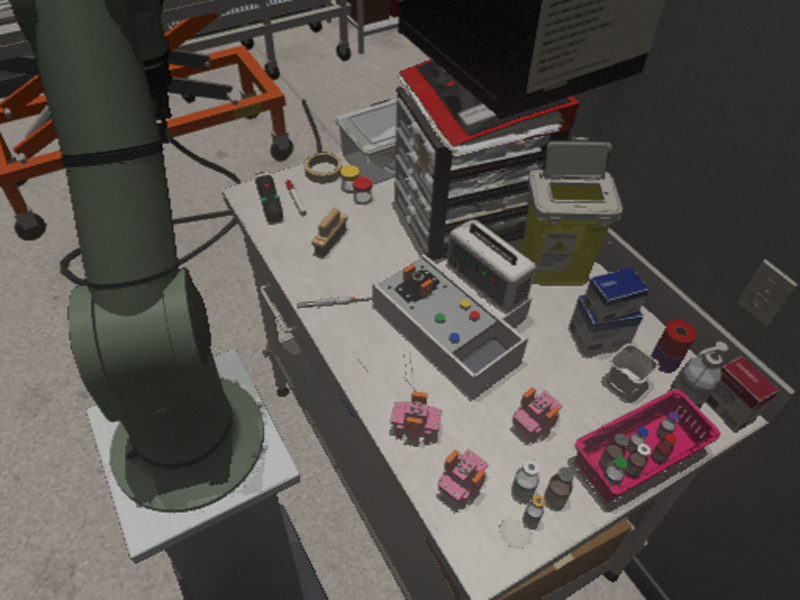

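View pics/top0.png

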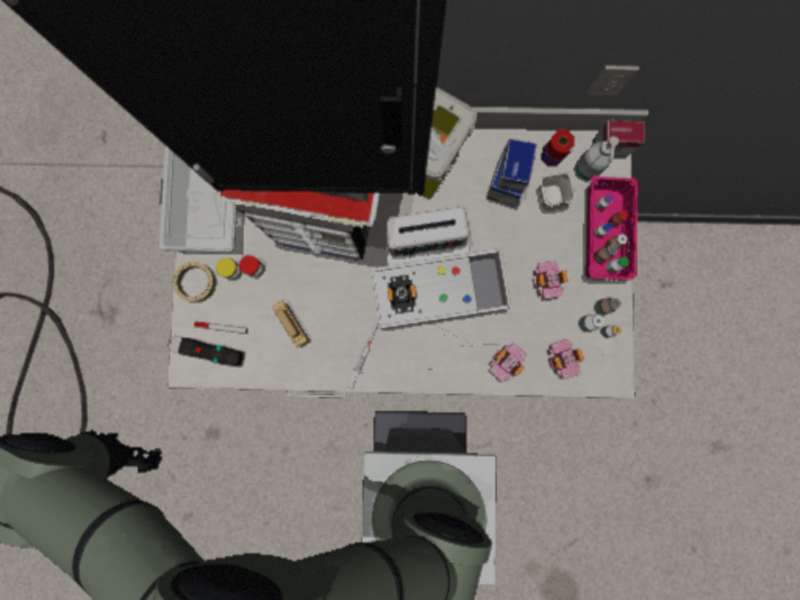

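The scene view shows the brush (330,230), the machine with its black cassette (418,280), caps at (440,318), (455,338), (474,315) and (465,304), and the trough (490,350). There are three pink look-alikes at (415,415), (462,475) and (537,412). The black cassette in the bed is the one described, so I'll confirm it in an enlarged crop.

```bash
python3 - <<'E'
import cv2,numpy as np
t=cv2.imread("pics/raw_top0.png"); s=cv2.imread("pics/raw_scene0.png")
def c(i,x,y,w,h,k): 
    o=cv2.resize(i[y:y+h,x:x+w],None,fx=k,fy=k,interpolation=cv2.INTER_CUBIC)
    for a in range(0,w,10): cv2.putText(o,str(x+a),(a*k,8),0,.3,(0,0,255),1); cv2.line(o,(a*k,8),(a*k,14),(0,0,255),1)
    for a in range(0,h,10): cv2.putText(o,str(y+a),(0,a*k+4),0,.3,(0,0,255),1)
    return o
A=c(t,236,154,100,60,6) # 600x360
B=c(t,170,186,30,40,5)
C=c(s,195,128,30,36,5)
D=c(s,232,150,110,110,5)
o=np.zeros((600,800,3),np.uint8); o[:360,:600]=A; o[:200,620:770]=B; o[210:390,620:770]=C
cv2.imwrite("pics/c1.png",o); cv2.imwrite("pics/c2.png",D)
E
```

```text
(no output)
```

View pics/c1.png

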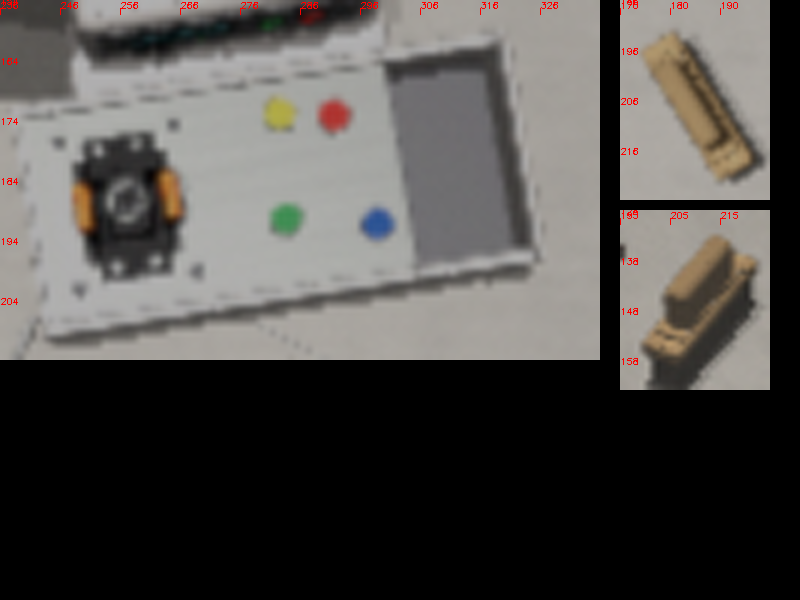

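View pics/c2.png

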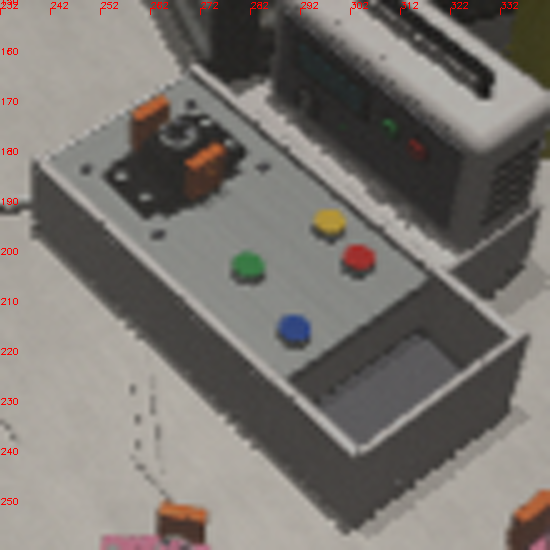

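```bash
cat > h.py <<'E'
import numpy as np
from workcell import bot, vision
M={n:vision.camera_model(n) for n in("scene","top")}
def proj(n,p):
    T=np.linalg.inv(M[n]["T"]); q=M[n]["mtx"]@(T[:3,:3]@p+T[:3,3]); return q[:2]/q[2]
def ray(n,uv,z):
    T=M[n]["T"]; d=T[:3,:3]@np.linalg.solve(M[n]["mtx"],[*uv,1]); c=T[:3,3]; return (c+d*(z-c[2])/d[2])
E
python3 - <<'E'
from h import *
from scipy.optimize import least_squares
A=lambda x,y:np.array([236+x/6-.4,154+y/6-.4]); D=lambda x,y:np.array([232+x/5-.4,150+y/5-.4])
obs=[("top",A(128,200),(0,90,97)),("scene",D(180,133),(0,90,97)),("top",A(83,206),(0,120,97)),("top",A(170,194),(0,60,97)),("scene",D(150,103),(0,120,97)),("scene",D(205,151),(0,60,97)),
("top",A(388,66),('a',-80,60)),("top",A(414,266),('-a',-80,60)),("scene",D(428,278),('a',-80,60)),("scene",D(290,378),('-a',-80,60)),
("top",A(500,42),('b',-156,78)),("top",A(537,262),('-b',-156,78)),("scene",D(526,335),('b',-156,78)),("scene",D(357,452),('-b',-156,78))]
def pt(p,v):
    f={'a':p[3],'-a':-p[3],'b':p[4],'-b':-p[4]}
    x=f.get(v[0],v[0])/1000 if not isinstance(v[0],str) else f[v[0]]
    c,s=np.cos(p[2]),np.sin(p[2]); y=v[1]/1000
    return np.array([p[0]+c*x-s*y,p[1]+s*x+c*y,v[2]/1000])
r=least_squares(lambda p:np.concatenate([proj(n,pt(p,v))-uv for n,uv,v in obs]),[.6,0,0,.064,.07],loss='soft_l1')
p=r.x;print(np.round(p,4));print(np.round(r.fun.reshape(-1,2),1).tolist())
c,s=np.cos(p[2]),np.sin(p[2])
for k,a,d in[("y",(280,114),(330,222)),("r",(334,116),(358,257)),("g",(287,219),(248,265)),("b",(377,223),(294,328))]:
    for q in(ray("top",A(*a),.069),ray("scene",D(*d),.069)):
        e=q[:2]-p[:2];print(k,np.round(q,3),np.round([c*e[0]+s*e[1],-s*e[0]+c*e[1]],3))
print("socket",pt(p,(0,90,60)),"edge",pt(p,(0,-80,60)))
print("brush",ray("top",(184,206),.076),ray("scene",(211,140),.076))
for a,b in[((645,63),(725,180)),((672,33),(757,157))]:
    f=lambda q:ray("top",(170+(q[0]-620)/5,186+q[1]/5),.042)[:2]
    d=f(b)-f(a);print(f(a),f(b),np.linalg.norm(d),np.arctan2(d[1],d[0]))
f=lambda q:ray("scene",(195+(q[0]-620)/5,128+(q[1]-210)/5),.076)[:2]
for a,b in[((665,293),(715,237)),((690,300),(735,250))]:
    d=f(b)-f(a);print(f(a),f(b),np.linalg.norm(d),np.arctan2(d[1],d[0]))
E
```

```text
[ 0.5445 -0.0115  0.158   0.0617  0.0692]
[[-0.9, -0.3], [-0.4, -0.7], [-1.6, -0.2], [0.4, -0.4], [-0.4, -0.1], [0.7, 1.2], [-1.1, 0.6], [-0.4, 0.1], [-0.5, 0.9], [-2.2, 0.6], [1.1, -1.1], [0.7, -0.5], [0.2, 0.1], [0.7, 0.2]]
y [ 0.588 -0.018  0.069] [ 0.042 -0.013]
y [ 0.588 -0.016  0.069] [ 0.042 -0.012]
r [ 0.587 -0.051  0.069] [ 0.036 -0.046]
r [ 0.587 -0.049  0.069] [ 0.037 -0.044]
g [ 0.523 -0.023  0.069] [-0.023 -0.008]
g [ 0.523 -0.021  0.069] [-0.022 -0.006]
b [ 0.522 -0.078  0.069] [-0.033 -0.062]
b [ 0.521 -0.076  0.069] [-0.033 -0.06 ]
socket [0.53034893 0.077382   0.06      ] edge [ 0.55709344 -0.09050109  0.06      ]
brush [0.45663611 0.33830881 0.076     ] [0.45546424 0.33627019 0.076     ]
[0.4856983  0.38042737] [0.39958932 0.31716551] 0.10684952231864973 -2.50797384917872
[0.50867913 0.3610827 ] [0.4171755  0.29393687] 0.11349659246900029 -2.5085371313760367
[0.42352276 0.32657825] [0.48034429 0.3626407 ] 0.06729923469859102 0.5655169983595503
[0.43572939 0.31178382] [0.48668209 0.34331707] 0.05992097193271217 0.5541812246577328
```

The crops show the black cassette with orange pads seated in the machine's bed (crop 128,200). The caps are yellow (280,114), red (334,116), green (287,219) and blue (377,223). The brush centre is near world (0.456, 0.337) with yaw about 0.6. Next I'll work out the move to above the brush.

```bash
cat >> h.py <<'E'
from scipy.spatial.transform import Rotation as Ro
def go(x,y,z,yaw):
    "slide cm and turn deg from the present pose to TCP x,y,z pointing down with tool-x at yaw"
    s=bot.observe(); R=Ro.from_euler('xyz',s["tool_rot"]); T=Ro.from_euler('xyz',[np.pi,0,yaw])
    print("t",s["clock"],"slide",np.round(R.inv().apply(np.array([x,y,z])-s["position"])*100,2),"turn",np.round((R.inv()*T).as_rotvec(degrees=True),2),"q7",s["qpos"][6],"F",np.round(s["force"],1),"g",round(s["grip_width"],4))
E
python3 -c "
from h import *
go(.456,.337,.15,3.74)"
```

```text
t 0.1 slide [-32.69 -16.14   8.1 ] turn [-5.000e-02 -2.000e-02 -5.261e+01] q7 -0.11279663495151178 F [-0.7 -0.3  0.2] g 0.0852
```

>>> arm_command(gripper=[8,8,8,8,8], slide=[[-6.5,-3.2,1.6],[-13,-6.4,3.2],[-19.5,-9.6,4.8],[-26,-12.8,6.4],[-32.7,-16.1,8.1]], turn=[[0,0,-10.5],[0,0,-21],[0,0,-31.5],[0,0,-42],[0,0,-52.6]], force=50)

```text
clock: 0.72
position: [0.4141, 0.3787, 0.1635]
tool_rot: [-3.142, -0.0, -2.54]
force: [1.4, 0.3, -0.5]
grip_width: 0.08
```

>>> arm_command(gripper=[5,5], slide=[[0,0,0],[0,0,0]], turn=[[0,0,0],[0,0,0]])

```text
clock: 0.98
position: [0.4127, 0.3805, 0.1638]
tool_rot: [3.141, -0.0, -2.548]
force: [-1.3, 1.3, -0.1]
grip_width: 0.0498
```

```bash
python3 - <<'E'
from h import *
import cv2
a=vision.grab_frame("scene");b=vision.grab_frame("top")
go(.456,.337,.045,3.74);s=bot.observe();print(s["position"],s["tool_rot"])
k=lambda i,x,y,w,h,f:cv2.resize(i[y:y+h,x:x+w],None,fx=f,fy=f,interpolation=cv2.INTER_CUBIC)
cv2.imwrite("pics/c3.png",np.hstack([k(a,160,60,100,150,4),k(b,140,150,100,150,4)]))
E
```

```text
t 1.075 slide [-1.14 -6.16 11.91] turn [ 0.03  0.01 -0.13] q7 1.1830835077628894 F [ 0.1 -0.2  0. ] g 0.0502
[0.41201551 0.38154138 0.16413268] [ 3.14111081e+00  1.30016585e-04 -2.54548559e+00]
```

View pics/c3.png

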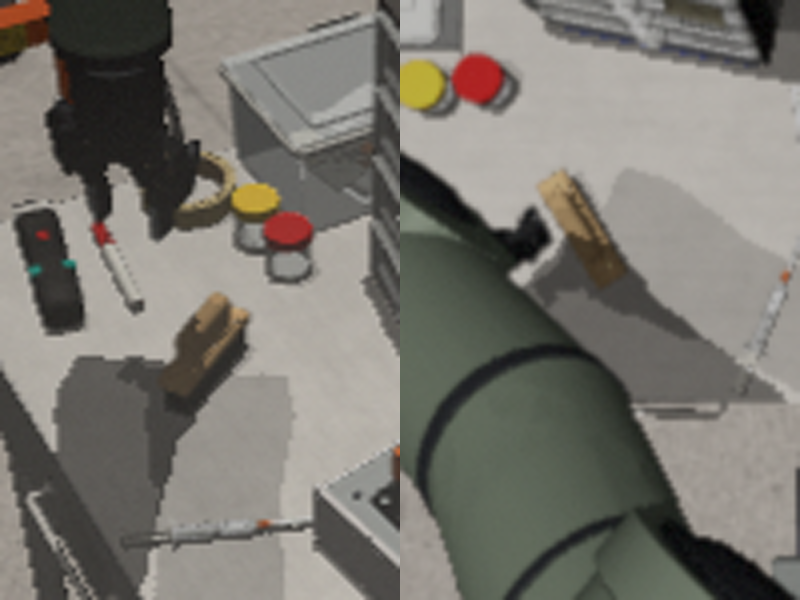

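The image shows the brush unobstructed, with the gripper left of it (scene crop 205,345), so the arm stopped short. I'll carry on over the brush and then down.

>>> arm_command(gripper=[5,5,5,5,5], slide=[[-0.6,-3.1,0],[-1.1,-6.2,1],[-1.1,-6.2,5],[-1.1,-6.2,9],[-1.1,-6.2,11.8]], turn=[[0,0,0],[0,0,0],[0,0,0],[0,0,0],[0,0,0]])

```text
clock: 1.7
position: [0.4556, 0.3363, 0.0446]
tool_rot: [3.141, -0.001, -2.545]
force: [1.4, -0.2, 0.2]
grip_width: 0.0504
```

>>> arm_command(gripper=[5,1.5,1.5,1.5,1.5], slide=[[0,0,0],[0,0,0],[0,0,0],[0,0,0],[0,0,0]], turn=[[0,0,0],[0,0,0],[0,0,0],[0,0,0],[0,0,0]])

```text
clock: 2.33
position: [0.4575, 0.3358, 0.0475]
tool_rot: [3.141, 0.002, -2.546]
force: [-0.7, -0.9, 8.9]
grip_width: 0.0192
```

```bash
python3 - <<'E'
from h import *
import cv2
a=vision.grab_frame("scene");b=vision.grab_frame("top")
go(.456,.337,.045,3.74);s=bot.observe();print(s["position"],s["tool_rot"])
k=lambda i,x,y,w,h,f:cv2.resize(i[y:y+h,x:x+w],None,fx=f,fy=f,interpolation=cv2.INTER_CUBIC)
cv2.imwrite("pics/c4.png",np.hstack([k(a,180,90,66,80,6),k(b,160,170,66,80,6)]))
E
```

```text
t 2.425 slide [0.06 0.19 0.25] turn [ 0.01  0.13 -0.19] q7 1.2511676601511537 F [-1.3 -0.7  9.7] g 0.0188
[0.45753371 0.33578756 0.04749396] [ 3.14139925e+00  2.27879595e-03 -2.54647291e+00]
```

View pics/c4.png

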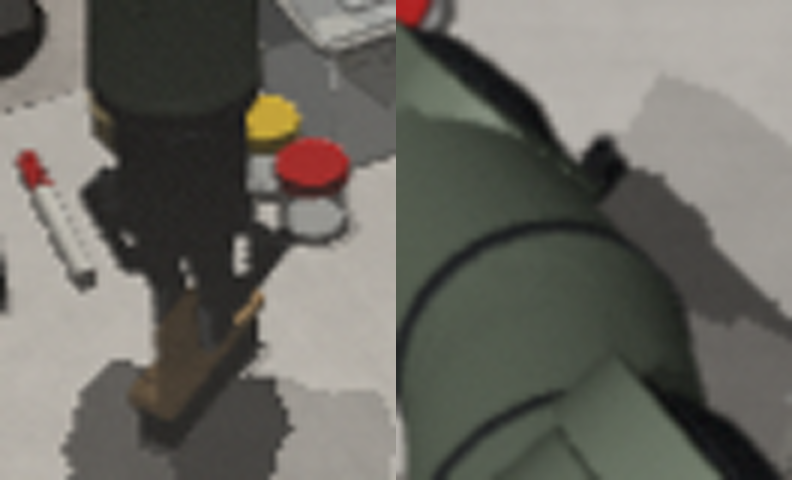

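The brush's grip rib is between the fingers (scene crop 190,330), with the back's opposite corners at (130,400) and (262,295). I'll check how well the grip is centred along the brush.

```bash
python3 - <<'E'
from h import *
for a,b in[((199.6,155),(222.6,138.4)),((201.4,156.4),(223.4,138.9))]:
    p,q=ray("scene",a,.042),ray("scene",b,.042);m=(p+q)/2;d=q-p;print(p,q,m,np.hypot(*d[:2]),np.arctan2(d[1],d[0]))
# projected expected corners for brush centred at TCP, yaw .595
c=np.array([.4575,.3358]);u=np.array([np.cos(.595),np.sin(.595)]);v=np.array([-u[1],u[0]])
for i in(1,-1):
  for j in(1,-1): print(i,j,np.round(proj("scene",np.array([*(c+i*.058*u+j*.016*v),.042])),1))
yaw=.158+np.pi
go(.4575,.3358,.24,yaw)
c,s=np.cos(.158),np.sin(.158)
P=lambda x,y:(.5445+c*x-s*y,-.0115+s*x+c*y)
print(P(0,.034),P(0,-.085))
E
```

```text
[0.40060781 0.3195129  0.042     ] [0.51149225 0.35812883 0.042     ] [0.45605003 0.33882087 0.042     ] 0.11741613299219845 0.33511835653143573
[0.40316657 0.31009378 0.042     ] [0.51282521 0.35430442 0.042     ] [0.45799589 0.3321991  0.042     ] 0.11823534723809898 0.38323272906228256
1 1 [216.1 135.9]
1 -1 [223.7 138.6]
-1 1 [199.9 155.5]
-1 -1 [207.8 158.5]
t 2.425 slide [-4.000e-02  1.000e-02 -1.925e+01] turn [ 0.04  0.13 25.05] q7 1.2511676601511537 F [-1.3 -0.7  9.7] g 0.0188
(np.float64(0.5391503232192653), np.float64(0.022076494134165774)) (np.float64(0.5578741919518366), np.float64(-0.09544123533541443))
```

>>> arm_command(gripper=[1.5,1.5,1.5,1.5], slide=[[0,0,-4],[0,0,-9],[0,0,-14],[0,0,-15.5]], turn=[[0,0,0],[0,0,8],[0,0,17],[0,0,25]])

```text
clock: 2.92
position: [0.4578, 0.336, 0.2051]
tool_rot: [3.138, 0.004, -2.988]
force: [-0.6, -0.2, -2.6]
grip_width: 0.0195
```

```bash
python3 - <<'E'
from h import *
go(.539,.022,.2,.158+np.pi);print(bot.observe()["position"])
E
```

```text
t 2.925 slide [ -3.21 -32.27   0.42] turn [ 0.18  0.26 -0.24] q7 0.9370923695707943 F [-0.6 -0.2 -2.6] g 0.0195
[0.45778884 0.33598095 0.20508638]
```

>>> arm_command(gripper=[1.5,1.5,1.5,1.5,1.5], slide=[[-0.6,-6,0],[-1.2,-12,0],[-1.8,-18,0],[-2.4,-24,0],[-3,-29,0]], turn=[[0,0,0],[0,0,0],[0,0,0],[0,0,0],[0,0,0]])

```text
clock: 3.55
position: [0.5328, 0.0512, 0.202]
tool_rot: [-3.142, 0.001, -2.984]
force: [0.5, 0.3, -0.6]
grip_width: 0.0193
```

>>> arm_command(gripper=[1.5,1.5], slide=[[0,-2,0],[0,-2,0]], turn=[[0,0,0],[0,0,0]])

```text
clock: 3.8
position: [0.5358, 0.0323, 0.2017]
tool_rot: [-3.141, 0.001, -2.985]
force: [-0.7, -0.0, -0.7]
grip_width: 0.0193
```

```bash
python3 - <<'E'
from h import *
import cv2
a=vision.grab_frame("scene")
go(.539,.022,.118,.158+np.pi);s=bot.observe();print(s["position"],s["tool_rot"])
k=lambda i,x,y,w,h,f:cv2.resize(i[y:y+h,x:x+w],None,fx=f,fy=f,interpolation=cv2.INTER_CUBIC)
cv2.imwrite("pics/c5.png",k(a,220,110,130,100,6))
E
```

```text
t 3.85 slide [-0.14 -1.22  8.36] turn [0.01 0.05 0.  ] q7 1.5372152183526815 F [-0.2  0.8 -0.6] g 0.0193
[0.53560718 0.03379215 0.20159395] [ 3.14134433e+00  8.09342383e-04 -2.98356169e+00]
```

View pics/c5.png

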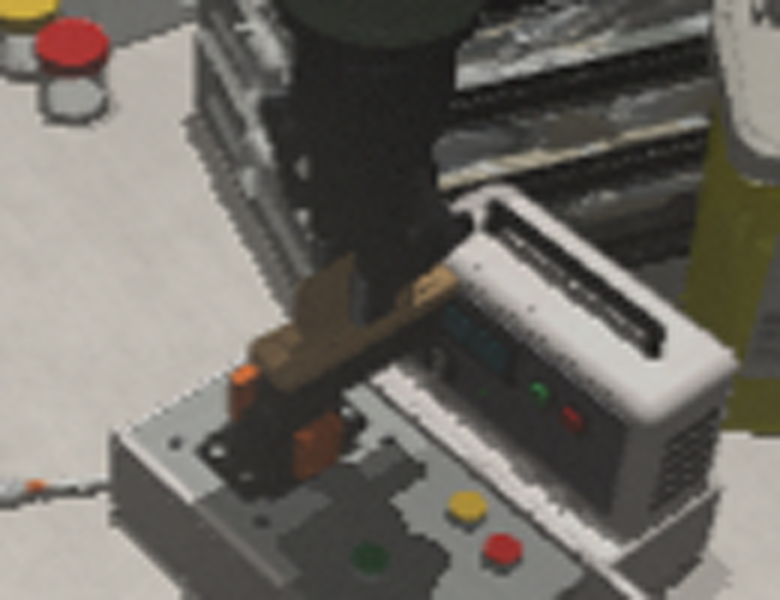

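```bash
python3 - <<'E'
from h import *
z=.2016-.0055
p,q=ray("scene",(261.6,167),z),ray("scene",(296.3,156.3),z)
d=q-p;print(p,q,(p+q)/2,np.hypot(*d[:2]),np.arctan2(d[1],d[0]))
u=np.array([np.cos(.158),np.sin(.158)]);v=np.array([-u[1],u[0]])
for i in(1,-1):
  for j in(1,-1): print(i,j,np.round(6*(proj("scene",np.array([*(np.array([.5356,.0338])+i*.058*u+j*.016*v),z]))+.4-[220,110])))
E
```

```text
[0.48186233 0.03786306 0.1961    ] [0.59691054 0.02614079 0.1961    ] [0.53938644 0.03200193 0.1961    ] 0.11564386414166952 -0.1015397175839486
1 1 [414. 245.]
1 -1 [457. 280.]
-1 1 [239. 345.]
-1 -1 [281. 383.]
```

The image shows the brush held level over the bed, caps untouched, and predicted corners within 3 mm of those seen. Next I'll lower it behind the caps.

>>> arm_command(gripper=[1.5,1.5,1.5,1.5], slide=[[-0.1,-1.2,2],[-0.1,-1.2,5],[-0.1,-1.2,8],[-0.1,-1.2,8.4]], turn=[[0,0,0],[0,0,0],[0,0,0],[0,0,0]])

```text
clock: 4.35
position: [0.5375, 0.0234, 0.1159]
tool_rot: [3.141, -0.002, -2.981]
force: [0.6, 0.2, -1.8]
grip_width: 0.0191
```

>>> arm_command(gripper=[1.5,1.5,1.5], slide=[[0,0,0.5],[0,0,0.8],[0,0,0.9]], turn=[[0,0,0],[0,0,0],[0,0,0]])

```text
clock: 4.72
position: [0.5388, 0.0222, 0.1085]
tool_rot: [-3.142, 0.001, -2.983]
force: [-0.6, -0.0, -1.9]
grip_width: 0.0195
```

```bash
python3 - <<'E'
from h import *
go(.539,.022,.108,.158+np.pi);s=bot.observe();print(s["position"],s["tool_rot"])
go(.5576,-.0935,.108,.158+np.pi)
E
```

```text
t 4.725 slide [-0.02 -0.03  0.05] turn [-0.    0.05  0.05] q7 1.5512937124273762 F [-0.6 -0.  -1.9] g 0.0195
[0.53876985 0.02223321 0.10847814] [-3.14153578e+00  8.54470928e-04 -2.98264504e+00]
t 4.725 slide [ -0.03 -11.73   0.05] turn [-0.    0.05  0.05] q7 1.5512937124273762 F [-0.6 -0.  -1.9] g 0.0195
```

The brush is down between the rims without contact. I'll sweep now.

>>> arm_command(gripper=[1.5,1.5,1.5,1.5,1.5], slide=[[0,-1.2,0],[0,-2.4,0],[0,-3.6,0],[0,-4.8,0],[0,-6,0]], turn=[[0,0,0],[0,0,0],[0,0,0],[0,0,0],[0,0,0]])

```text
clock: 5.35
position: [0.5481, -0.0381, 0.108]
tool_rot: [-3.142, -0.0, -2.983]
force: [-0.4, 0.9, -0.9]
grip_width: 0.0195
```

>>> arm_command(gripper=[1.5,1.5,1.5,1.5,1.5], slide=[[0,-1.2,0],[0,-2.4,0],[0,-3.6,0],[0,-4.8,0],[0,-6,0]], turn=[[0,0,0],[0,0,0],[0,0,0],[0,0,0],[0,0,0]])

```text
clock: 5.98
position: [0.5576, -0.0972, 0.108]
tool_rot: [-3.142, -0.0, -2.983]
force: [-0.5, 0.3, -1.6]
grip_width: 0.0195
```

```bash
python3 - <<'E'
from h import *
import cv2
go(.5576,-.0935,.108,.158+np.pi)
a=vision.grab_frame("scene")
k=lambda i,x,y,w,h,f:cv2.resize(i[y:y+h,x:x+w],None,fx=f,fy=f,interpolation=cv2.INTER_CUBIC)
cv2.imwrite("pics/c6.png",k(a,230,140,130,100,6))
E
```

```text
t 5.975 slide [-0.06  0.36 -0.  ] turn [-0.   -0.    0.06] q7 1.768368200782846 F [-0.5  0.3 -1.6] g 0.0195
```

View pics/c6.png

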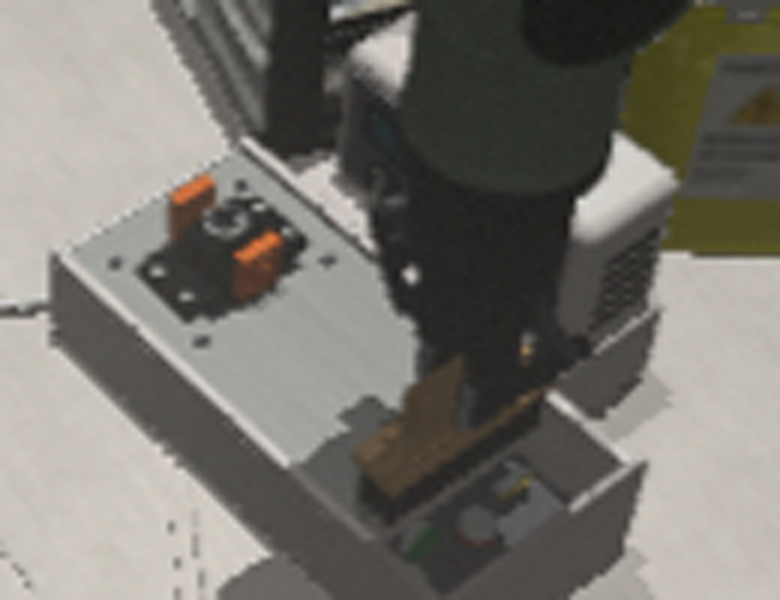

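The image shows the bed clean behind the brush, and green (420,543), a grey upturned cap (478,525) and yellow (515,480) in the trough; blue is hidden. I'll lift the brush and carry it back.

>>> arm_command(gripper=[1.5,1.5,1.5,1.5,1.5], slide=[[0,0,-4],[0,0,-8],[0,3,-10],[0,9,-10],[0,15,-10]], turn=[[0,0,0],[0,0,0],[0,0,0],[0,0,0],[0,0,0]])

```text
clock: 6.65
position: [0.5334, 0.0532, 0.2084]
tool_rot: [3.142, 0.001, -2.983]
force: [0.9, 0.1, -1.5]
grip_width: 0.0189
```

>>> arm_command(gripper=[1.5,1.5,1.5,1.5,1.5], slide=[[0.6,6,0],[1.2,12,0],[1.8,18,0],[2.4,24,0],[3,29,0]], turn=[[0,0,0],[0,0,0],[0,0,0],[0,0,0],[0,0,0]])

```text
clock: 7.28
position: [0.4572, 0.3356, 0.2081]
tool_rot: [3.141, 0.0, -2.981]
force: [0.8, -0.3, -1.4]
grip_width: 0.0192
```

```bash
python3 - <<'E'
from h import *
import cv2
a=vision.grab_frame("scene");b=vision.grab_frame("top")
go(.4575,.336,.0485,.158+np.pi);print(bot.observe()["position"])
k=lambda i,x,y,w,h,f:cv2.resize(i[y:y+h,x:x+w],None,fx=f,fy=f,interpolation=cv2.INTER_CUBIC)
cv2.imwrite("pics/c7.png",np.hstack([k(a,285,190,60,60,6),k(b,240,154,90,60,6)[:,:440]]))
cv2.imwrite("pics/c7b.png",np.hstack([k(a,180,120,120,100,4),k(b,236,154,55,100,4)]))
E
```

```text
t 7.375 slide [-0.16 -0.38 15.93] turn [ 0.15 -0.04  0.46] q7 0.9258359553517288 F [ 0.4 -1.3 -0.7] g 0.0192
[0.45544803 0.33911922 0.20784427]
```

View pics/c7.png

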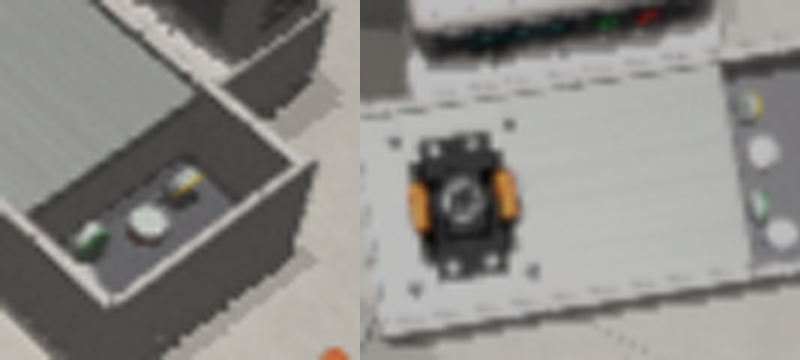

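All four caps lie in the trough (top crop 750,105; 762,150; 760,205; 780,232), and the cassette is still seated. Next I'll set the brush down.

>>> arm_command(gripper=[1.5,1.5,1.5,1.5,1.5], slide=[[-0.1,-0.2,5],[-0.1,-0.2,10],[-0.1,-0.2,14],[-0.1,-0.2,15.7],[-0.1,-0.2,15.9]], turn=[[0,0,0],[0,0,0],[0,0,0],[0,0,0],[0,0,0]])

```text
clock: 8.0
position: [0.4595, 0.3313, 0.0488]
tool_rot: [-3.141, -0.001, -2.983]
force: [-0.2, 0.1, -1.8]
grip_width: 0.0192
```

>>> arm_command(gripper=[1.5,4,5,5,5], slide=[[0,0,0.1],[0,0,0.1],[0,0,0],[0,0,0],[0,0,-0.5]], turn=[[0,0,0],[0,0,0],[0,0,0],[0,0,0],[0,0,0]])

```text
clock: 8.62
position: [0.4594, 0.3315, 0.0541]
tool_rot: [-3.141, -0.0, -2.983]
force: [-0.2, 0.0, -0.1]
grip_width: 0.0498
```

>>> arm_command(gripper=[5,5,5,5,5], slide=[[0,0,-3],[0,0,-7],[0,0,-12],[0,0,-15],[0,0,-15]], turn=[[0,0,0],[0,0,0],[0,0,0],[0,0,0],[0,0,0]])

```text
clock: 9.25
position: [0.4603, 0.3321, 0.2065]
tool_rot: [3.14, 0.004, -2.983]
force: [0.5, -0.5, -1.6]
grip_width: 0.05
```

```bash
python3 - <<'E'
from h import *
import cv2
print([ray("top",(240+(x-360)/6-.4,154+y/6-.4),.097)[:2] for x,y in((463,200),(419,206),(508,194))])
print([ray("scene",(232+x/5-.4,150+y/5-.4),.097)[:2] for x,y in((180,133),(150,103),(205,151))])
a=vision.grab_frame("scene");b=vision.grab_frame("top")
k=lambda i,x,y,w,h,f:cv2.resize(i[y:y+h,x:x+w],None,fx=f,fy=f,interpolation=cv2.INTER_CUBIC)
cv2.imwrite("pics/c8.png",np.hstack([k(a,190,110,100,95,6)[:,:600],np.zeros((570,8,3),np.uint8),k(a,170,100,48,95,6)[:,:180]]))
go(.530,.078,.2,.158+np.pi)
E
```

```text
[array([0.5293235 , 0.07487499]), array([0.52517855, 0.10112103]), array([0.53348125, 0.04802606])]
[array([0.52984962, 0.07409597]), array([0.52650952, 0.10622813]), array([0.53572598, 0.05305341])]
t 9.35 slide [ -2.96 -26.14   0.39] turn [-0.    0.    0.06] q7 0.9301982734830813 F [ 0.4  0.4 -0.1] g 0.0498
```

View pics/c8.png

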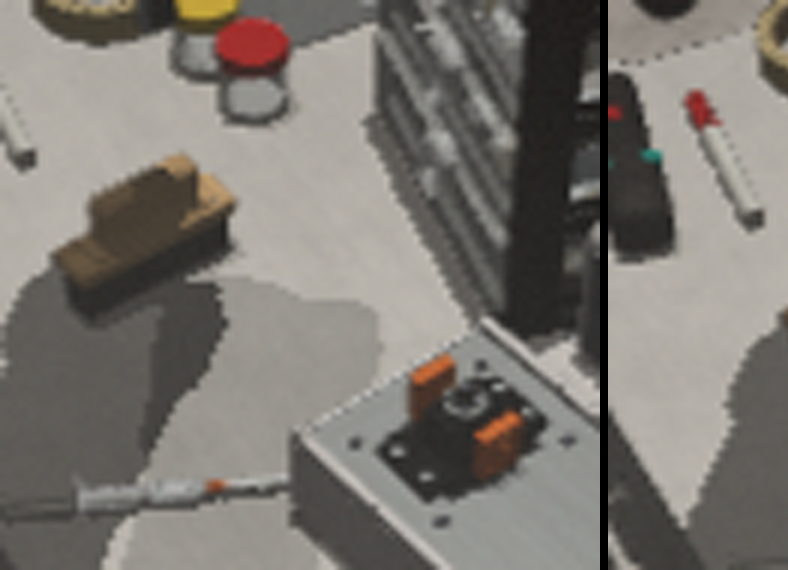

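The brush stands free on the counter (crop 145,240), and the cassette is seated with its ring at (463,400). The cassette measures about (0.530, 0.076). I'll move over it with the gripper open.

>>> arm_command(gripper=[8.5,8.5,8.5,8.5,8.5], slide=[[-0.6,-6,0],[-1.2,-12,0],[-1.8,-18,0],[-2.4,-24,0],[-3,-26.3,0]], turn=[[0,0,0],[0,0,0],[0,0,0],[0,0,0],[0,0,0]])

```text
clock: 9.98
position: [0.5307, 0.0726, 0.2029]
tool_rot: [-3.14, -0.002, -2.987]
force: [0.0, 1.0, 0.1]
grip_width: 0.085
```

>>> arm_command(gripper=[8.5,8.5], slide=[[0,0,4],[0,0,6]], turn=[[0,0,0],[0,0,0]])

```text
clock: 10.22
position: [0.5295, 0.0759, 0.1414]
tool_rot: [-3.141, -0.003, -2.983]
force: [-0.2, 0.8, -0.1]
grip_width: 0.0851
```

```bash
python3 - <<'E'
from h import *
import cv2
a=vision.grab_frame("scene")
k=lambda i,x,y,w,h,f:cv2.resize(i[y:y+h,x:x+w],None,fx=f,fy=f,interpolation=cv2.INTER_CUBIC)
cv2.imwrite("pics/c9.png",k(a,235,135,75,70,8))
go(.530,.076,.068,.158+np.pi); print(bot.observe()["position"])
E
```

```text
t 10.275 slide [-0.17 -0.02  7.16] turn [-0.02 -0.32  0.05] q7 1.422269236008918 F [-2.6 -0.5 -3.7] g 0.0852
[0.52869064 0.0760167  0.13958314]
```

View pics/c9.png

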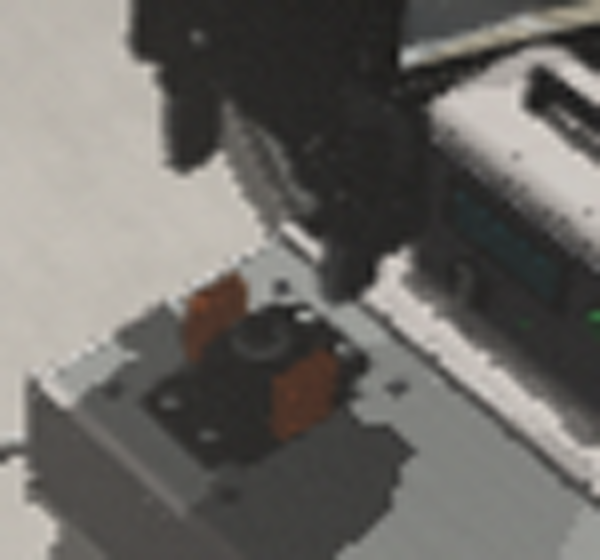

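The image shows the open fingers' tips at (190,168) and (352,298), straddling the orange pads (215,283) and (307,362). I'll check the midpoints.

```bash
python3 - <<'E'
from h import *
f=lambda x,y,z:ray("scene",(235+x/8-.4,135+y/8-.4),z)
l,r=f(190,165,.153),f(352,298,.153);print(l,r,(l+r)/2)
l,r=f(215,283,.097),f(307,358,.097);print(l,r,(l+r)/2)
go(.530,.076,.068,.158+np.pi)
E
```

```text
[0.5219037  0.12262767 0.153     ] [0.53960685 0.03025306 0.153     ] [0.53075528 0.07644036 0.153     ]
[0.52666783 0.10729268 0.097     ] [0.5377936  0.05413098 0.097     ] [0.53223072 0.08071183 0.097     ]
t 10.275 slide [-0.17 -0.02  7.16] turn [-0.02 -0.32  0.05] q7 1.422269236008918 F [-2.6 -0.5 -3.7] g 0.0852
```

>>> arm_command(gripper=[8.5,8.5,8.5,8.5,8.5], slide=[[-0.2,0.15,2],[-0.2,0.15,4],[-0.2,0.15,6],[-0.2,0.15,7.4],[-0.2,0.15,7.7]], turn=[[0,0,0],[0,0,0],[0,0,0],[0,0,0],[0,0,0]], force=25)

```text
clock: 10.9
position: [0.532, 0.0784, 0.0662]
tool_rot: [-3.141, -0.002, -2.982]
force: [0.1, 0.6, 0.1]
grip_width: 0.0849
```

>>> arm_command(gripper=[7.5,7,6.6,6.6,6.6], slide=[[0,0,0],[0,0,0],[0,0,0],[0,0,0],[0,0,0]], turn=[[0,0,0],[0,0,0],[0,0,0],[0,0,0],[0,0,0]])

```text
clock: 11.52
position: [0.5327, 0.0783, 0.0672]
tool_rot: [-3.141, 0.0, -2.983]
force: [0.6, -1.7, 1.1]
grip_width: 0.0659
```

>>> arm_command(gripper=[6,5.5,5,4,4], slide=[[0,0,0],[0,0,0],[0,0,0],[0,0,0],[0,0,0]], turn=[[0,0,0],[0,0,0],[0,0,0],[0,0,0],[0,0,0]])

```text
clock: 12.15
position: [0.533, 0.0778, 0.0677]
tool_rot: [-3.141, 0.001, -2.983]
force: [-0.5, -6.1, 16.7]
grip_width: 0.0471
```

```bash
python3 -c "
from h import *
go(.5305,.0775,.062,.158+np.pi); s=bot.observe();print(s['position'],s['force'],s['moment'])"
```

```text
t 12.15 slide [0.25 0.01 0.57] turn [-0.04  0.05  0.04] q7 1.4034442426490572 F [-0.5 -6.1 16.7] g 0.0471
[0.53296832 0.07777963 0.06769667] [-0.49097081 -6.08423929 16.72731022] [-1.39080776  0.34734511  0.23805258]
```

The fingers stopped at 47 mm, so both catches are at their stops. I'll relieve the side and down load, then lift slowly.

>>> arm_command(gripper=[4,4,4,4], slide=[[0,-0.1,-0.2],[0,-0.15,-0.4],[0,-0.15,-0.4],[0,-0.15,-0.4]], turn=[[0,0,0],[0,0,0],[0,0,0],[0,0,0]])

```text
clock: 12.65
position: [0.5326, 0.0771, 0.0709]
tool_rot: [3.141, -0.0, -2.982]
force: [0.1, 0.1, -2.4]
grip_width: 0.0467
```

The side load is gone and the tool carries 2.4 N, which is the cassette's weight. I'll lift it straight up.

>>> arm_command(gripper=[4,4,4,4,4], slide=[[0,0,-0.4],[0,0,-0.9],[0,0,-1.5],[0,0,-2.2],[0,0,-3]], turn=[[0,0,0],[0,0,0],[0,0,0],[0,0,0],[0,0,0]])

```text
clock: 13.28
position: [0.5327, 0.0769, 0.1016]
tool_rot: [-3.142, 0.0, -2.983]
force: [0.5, 0.7, -2.4]
grip_width: 0.0465
```

>>> arm_command(gripper=[4,4,4,4,4], slide=[[0,0,-1],[0,0,-2],[0,0,-3.5],[0,0,-5],[0,0,-6.5]], turn=[[0,0,0],[0,0,0],[0,0,0],[0,0,0],[0,0,0]])

```text
clock: 13.9
position: [0.5328, 0.0769, 0.1672]
tool_rot: [-3.142, 0.0, -2.983]
force: [0.9, -0.5, -3.0]
grip_width: 0.0468
```

>>> arm_command(gripper=[4,4,4,4,4], slide=[[0,0,-0.2],[0,0,-0.2],[0,0,-0.2],[0,0,-0.2],[0,0,-0.2]], turn=[[0,0,0],[0,0,0],[0,0,0],[0,0,0],[0,0,0]])

```text
clock: 14.52
position: [0.5326, 0.0769, 0.1677]
tool_rot: [-3.142, -0.0, -2.983]
force: [-0.1, -0.1, -3.1]
grip_width: 0.0463
```

```bash
python3 - <<'E'
from h import *
import cv2
a=vision.grab_frame("scene")
k=lambda i,x,y,w,h,f:cv2.resize(i[y:y+h,x:x+w],None,fx=f,fy=f,interpolation=cv2.INTER_CUBIC)
cv2.imwrite("pics/c10.png",k(a,190,100,160,145,4))
go(.530,.076,.167,.158+np.pi); print(bot.observe()["position"],np.abs(bot.observe()["qd"]).max())
E
```

```text
t 14.575 slide [ 0.28 -0.05  0.08] turn [-0.   -0.02  0.06] q7 1.4275854005012827 F [-0.5 -0.3 -2. ] g 0.0465
[0.53267481 0.07692811 0.16781267] 0.0021719968993674558
```

View pics/c10.png

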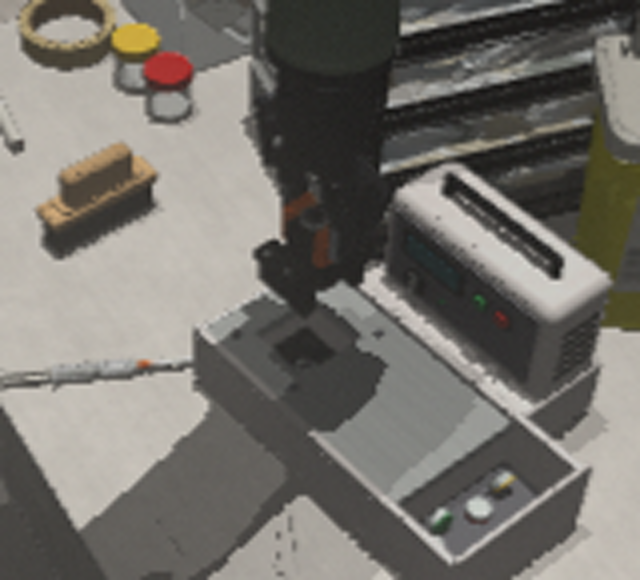

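The image shows the cassette hanging upright in the fingers above its open socket (305,345). The caps are in the trough (440,518; 480,508; 503,483), and the brush stands on the counter (97,200). I'm handing in.

```bash
python3 -c "
from workcell import job_done,bot
print(job_done()); s=bot.observe();print(s['clock'],s['position'],s['grip_width'],s['force'])"
```

```text
the job is handed in; nothing more can be done
None
the job is handed in; nothing more can be done
```

The job is done and handed in at about 14.6 s on the robot's clock, out of 64 s allowed; the hand-in reports no verdict.

I swept all four caps into the trough in one stroke with the brush, then stood the brush back on the counter left of the machine. After that I pinched the cassette's two catches together, lifted it straight up by about 10 cm and held it there.

**Last checks:**
- **Catches and grip:** the fingers stopped at 46.5 mm, against 48 mm for fully pinched, so both catches are at their stops.
- **Cassette:** the tool carries about 2 to 3 N, which fits the cassette's weight. The tool stands at 0.168 m, and in the last picture the cassette hangs upright and clear of the socket.
- **Forcing:** the highest force I read while gripping was about 17 N downwards, seen as the fingers closed. I eased it off before lifting.
- **Caps:** the earlier top view, taken just after the sweep, showed all four in the trough. In the last picture only three are visible, with the fourth (blue) hidden behind the front wall.
- **Bystanders:** the pots and tape roll looked undisturbed. I didn't take a new picture of the vials, but the arm never went near them.

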